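# Cock the dispensing gun for loading

## Robot

A 6-joint arm with a two-finger parallel gripper is mounted at the origin on a cart in front of the work surface, level with it; the furniture and walls round the work are solid. World frame = base frame: x ahead of the robot, y to its left, z up, the work surface at z = 0. Lengths are in m, angles in rad, forces in N, time in s.
With the tool pointing down it reaches from about 0.375 to 0.9 m from the base axis. Payload 3.1 kg.
Tool frame: the origin (TCP) lies at the very end of the fingers, on their centre line; the grasp point (between the pads) lies 19 mm behind it (manip.grasp_offset is the distance from the TCP to the grasp point, in m); y points along the fingers, z is the direction in which the jaws open and shut, and the axes are right-handed (so a half turn about y gives the same grasp; the last joint's range is limited). The gripper opens to 85 mm and grips with 20 to 120 N. Pads are 22 mm wide; open, the fingers measure 114 mm over their backs; the gripper's body (76 mm by 85 mm) begins 54 mm behind the grasp point. The pads swing forward as they close: fully open they stand 13 mm farther back than shut.
Start: joints at [0.96, 0.527, 1.433, -0, 1.181, -0.178], TCP at [0.262, 0.567, 0.231] pointing down, gripper open.
Joint ranges: [-3.08, 3.08], [-0.75, 2.2], [0.22, 2.44], [-1.43, 4.57], [0, 2.65], [-2.85, 2.85]. Speed limits (rad/s): [2.79, 2.79, 3.14, 3.14, 3.14, 3.14].

## Interface

Orientations are given as a unit quaternion [x, y, z, w].
In Python, from station import manip gives the robot as it stands.
- The arm moves only by the tool apply_moves, never from a script. Its argument "motion" is a list of rows, each a list of 5 numbers: the finger opening in mm, from 0 to 85.4, then the shift along the tool's x, y, z in units of 30 mm (1.0 is 30 mm), then the turn about the tool's y in units of 10 degrees (1.0 is 10 degrees). In form: [[fingers, x, y, z, twist], ...]. A call has 1 to 12 rows; each row is the pose to reach, as a shift and turn from the pose commanded when the call began, along the tool's axes at that moment; what a row does not reach only later rows make up. A row lasts 1/8 s, in which the tool goes at most 62.5 mm and 10.7 degrees, less where a joint would pass 70% of its speed; a pose out of reach is approached as far as the arm can. A call with a gripper value outside its range is refused whole. The fingers move at their own pace and stop on an object; "squeeze" is the grip in N (left out, the last holds). Time passes only in rows, so rows that repeat a pose let the fingers close. It gives the time, the measured TCP pose, the force and the opening at its end, in the units of the state.
- manip.sense(): the state, without advancing time (a new reading comes with each control period).
- manip.snapshot(name): name is "scene" or "top" or "wrist"; returns the picture (480x640x3 uint8, red, green, blue); there is no depth.
- manip.get_calibration(name): a dict with "intrinsics" (3x3 intrinsics, pixels), "extrinsics" (4x4, takes a point from camera to world coordinates). Camera axes: x right, y up, looking along -z (the intrinsics and any distortion apply to the point x, -y, -z); pixel columns grow to the right and rows downward; lengths in m; the calibration is good to about 2 mm. A picture is of the moment at which its call begins: read the wrist's pose just before it. get_calibration takes no time and is no camera call; for the wrist camera it gives the pose at the moment of the call.
- manip.sign_off(): hands the job in, once; it reports no verdict.
The state is a dict: "t": time; "q": joint angles; "qd": joint speeds; "tau": joint torques, N m; "tcp_pos": TCP position; "tool_rot": TCP orientation; "force": force on the tool from outside, world axes, zero at the start; "ft_torque": the same for the moment, N m; "finger_gap": opening from 0.0 (shut) to 1.0 (fully open).
Only numpy, scipy, OpenCV 4.12 (cv2) and the standard library are available. Lean on these libraries where they do the work, as an engineer would, in place of code of your own. Each camera call takes 0.05 s, during which the arm holds its last target.

## Task

Get the silicone dispensing gun in the bench cradle ready for loading: squeeze its trigger fully home and let it spring right back, then pull the sprung plunger handle out until its needle points at the marker tab on the cradle's rail. Finish while still gripping the handle and keeping it there, because the spring pulls it back; leave the other things on the bench where they are.

Things in the scene. Friction and masses are not known exactly. Their poses are not given: they have to be found in the camera images.
- gun: dispensing gun fixed on its side in a screwed-down cradle (place and yaw vary): base plate 100 x 400 x 10 mm (gun's y -160 to +240 mm), white receiver and open trough, grey grip. Origin on the bench below the gun's axis; x points across the gun away from the grip, y along it from nose to plunger handle, z up. Axis 50 mm above the bench; receiver and trough reach up to 76 mm
- grip_pad (a point): middle of the fixed, rigid grey grip: a bar 22 mm thick (gun's y) and 30 mm high, 35 to 65 mm above the bench, that sticks out along the gun's -x to 120 mm from the gun's axis. Point 84 mm from the axis, 50 mm above the bench; axes those of the gun. Bare bench below and beside it
- trigger_pad (a point): where to press the trigger: centre of the dark steel lever, 9 mm thick, 24 mm high, on the nose side (gun's -y) of the grip, 17 mm gap at rest; 60 mm from its upright hinge pin, 50 mm above the bench. Trigger and grip measure 48 mm over their outsides here at rest, about 35 mm when home (only the trigger moves)
- trigger (a joint): trigger angle in rad: 0 sprung out, 0.22 fully home; grows as the trigger is pressed towards the grip (gun's +y). About 5 N at trigger_pad starts it, 9 N holds it home; it springs back alone
- plunger: plunger with upright black handle: a paddle 26 mm (gun's x) by 14 mm (gun's y) by 52 mm high. Origin at the paddle's centre, 84 mm above the bench; axes those of the gun. An 8 mm rod (top at 54 mm) runs from its foot to the receiver, 59 mm away when in. Starts fully in, 135 mm along the gun's y; slides up to 80 mm along +y; the spring pulls back with 5 N when in, 11 N when out
- needle_tip (a point): tip of the thin steel needle that sticks out of the handle's foot along the gun's -x, level with the handle's centre along the gun's y, 33 mm from the gun's axis, 54 mm above the bench
- marker: dark steel marker tab, 10 mm wide along the gun's y, clamped on the graduated rail along the grip-side edge of the base plate; fixed, but set anew each time, 30 to 65 mm further out than the handle's start. Origin at its foot, 10 mm above the bench and midway along its width; axes those of the gun. The needle must stand opposite its middle
- marker_tip (a point): end of the marker tab that faces the needle, middle of its width, 54 mm above the bench, 37 mm from the gun's axis
- tape: bystander: roll of masking tape, 96 mm across, 25 mm high, lying near the gun's nose; origin under its centre
- wax: bystander: red block of wax, 32 x 68 x 11 mm, on the robot's side of the plunger; origin under its centre
- key: bystander: curved purple silicone key, 37 x 66 x 15 mm, behind the gun; origin under its centre
- cup: bystander: small steel cup, 60 mm across, 46 mm high, to the left; origin under its centre
- jar: bystander: screw jar with lid, 48 mm across, 62 mm high, to the left; origin under its centre

How it is judged:
By the outcome, as a careful person would: the job done as asked, in the order asked, and still so for the second after the job is handed in, while the arm keeps its last pose, push and grip.
It also fails if it takes over 42 s, if anything falls off the work surface, if the arm or the gripper's body presses on something with over 40 N, if the wrist force passes 120 N, or if a joint passes its speed limit or range.

## Working session

There is one attempt and no reset: what is moved stays moved. The work goes in short steps, Python scripts to look and compute and a tool call to move; the robot and the scene stay as the last step left them, time stands still between calls to the robot, and variables do not carry over. Pictures are saved under pics/ and viewed, and the job is handed in when it is done.

Besides the shell and the picture viewer there is one more tool, called after "Call:" by a JSON object that holds its "api" and its "payload", one argument or row to a line. apply_moves: Moves the arm, as the interface text tells. Its arguments: {"type":"object","properties":{"motion":{"type":"array"},"squeeze":{"type":"number"}},"required":["motion"]}

```bash
mkdir -p pics; python3 - <<'E'
from station import manip
import cv2
s=manip.sense()
print(s['t'],s['tcp_pos'],s['tool_rot'],s['finger_gap'],manip.grasp_offset)
for n in ['scene','top']:
    im=manip.snapshot(n); cv2.imwrite(f'pics/{n}0.png',im[:,:,::-1])
    c=manip.get_calibration(n); print(n,c)
E
```

```text
0.0 [0.26166361 0.56677284 0.23030311] [ 0.6913552  -0.15212505  0.15151017 -0.68987725] 0.9977582034440539 0.0187
scene {'intrinsics': array([[620.85333026,   0.        , 317.29136555],
       [  0.        , 620.85333026, 243.45847456],
       [  0.        ,   0.        ,   1.        ]]), 'extrinsics': array([[ 0.72654409,  0.3908074 , -0.56515773, -0.13597211],
       [-0.6870767 ,  0.4039875 , -0.60392028, -0.67321312],
       [-0.00769985,  0.82708142,  0.56202939,  0.7859445 ],
       [ 0.        ,  0.        ,  0.        ,  1.        ]])}
top {'intrinsics': array([[571.00656138,   0.        , 316.57175159],
       [  0.        , 571.00656138, 248.03015219],
       [  0.        ,   0.        ,   1.        ]]), 'extrinsics': array([[ 0.00524084,  0.98621184, -0.16540479,  0.30050083],
       [-0.9998271 ,  0.00221671, -0.01846255,  0.05525594],
       [-0.01784133,  0.16547295,  0.98605293,  1.54691469],
       [ 0.        ,  0.        ,  0.        ,  1.        ]])}
```

View pics/scene0.png

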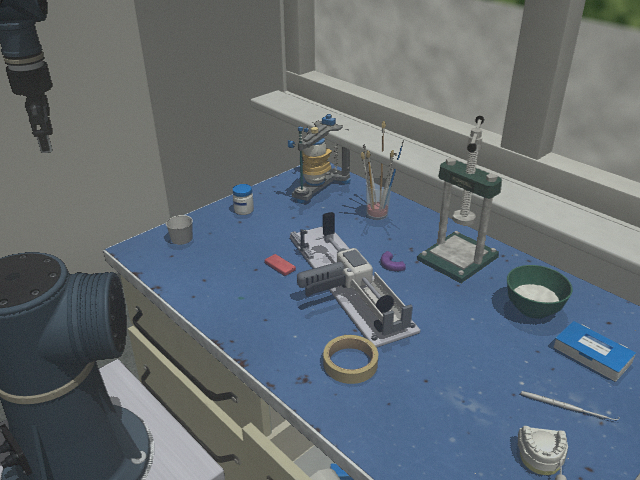

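View pics/top0.png

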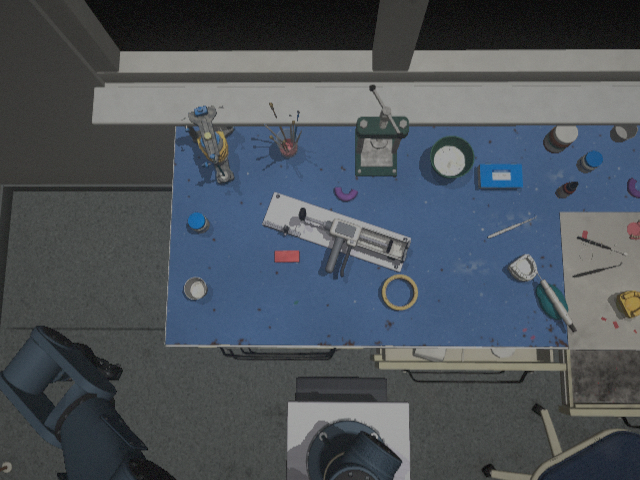

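The top view shows the base plate from (265,200) to (408,262), the handle at (303,213), the grip at (332,255) and the marker near (286,230). I'll zoom in on these.

```bash
python3 - <<'E'
import cv2
im=cv2.imread('pics/top0.png')[180:290,250:420]
cv2.imwrite('pics/topz.png',cv2.resize(im,None,fx=4.7,fy=4.7,interpolation=cv2.INTER_CUBIC))
im=cv2.imread('pics/scene0.png')[205:350,280:425]
cv2.imwrite('pics/scenez.png',cv2.resize(im,None,fx=4,fy=4,interpolation=cv2.INTER_CUBIC))
E
```

```text
(no output)
```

View pics/topz.png

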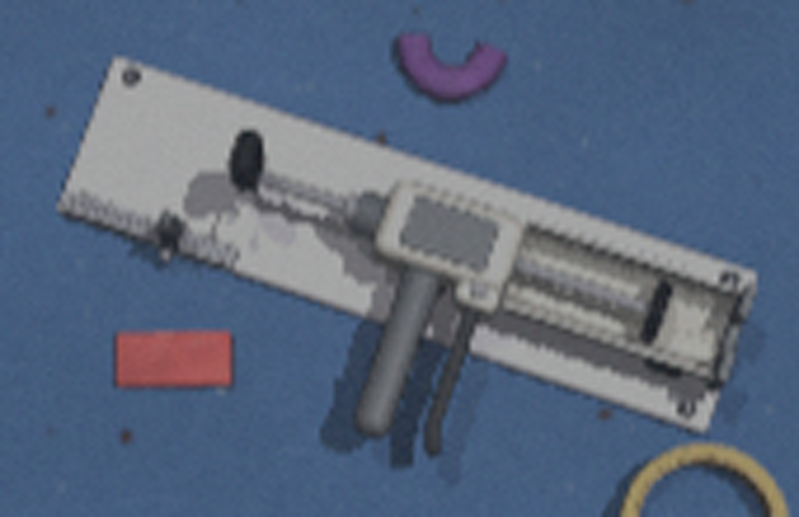

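View pics/scenez.png

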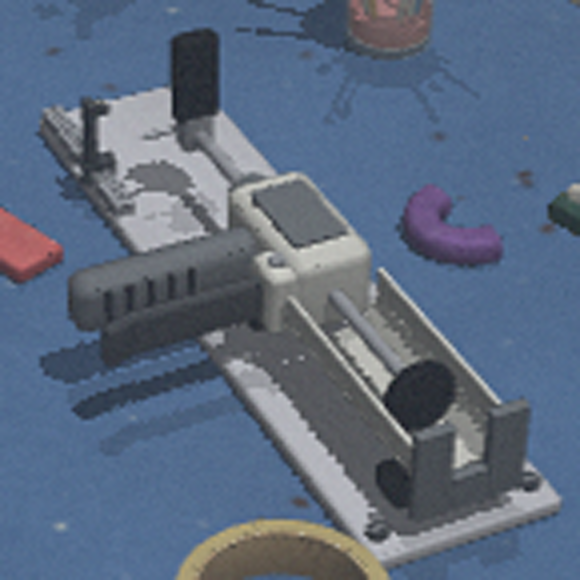

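```bash
cat > h.py <<'E'
import numpy as np, cv2
from scipy.spatial.transform import Rotation as R
def ray(cal,px):
    K=cal['intrinsics'];E=cal['extrinsics']
    d=np.linalg.inv(K)@[px[0],px[1],1]; d=np.array([d[0],-d[1],-d[2]])
    return E[:3,3],E[:3,:3]@d
def onz(cal,px,z):
    o,d=ray(cal,px); return o+d*(z-o[2])/d[2]
def proj(cal,P):
    E=cal['extrinsics'];c=E[:3,:3].T@(np.asarray(P)-E[:3,3])
    p=cal['intrinsics']@[c[0],-c[1],-c[2]]; return p[:2]/p[2]
def fit2(A,B):
    A=np.array(A);B=np.array(B)[:,:2];a=A-A.mean(0);b=B-B.mean(0)
    th=np.arctan2((a[:,0]*b[:,1]-a[:,1]*b[:,0]).sum(),(a*b).sum())
    M=np.array([[np.cos(th),-np.sin(th)],[np.sin(th),np.cos(th)]]);t=B.mean(0)-M@A.mean(0)
    return th,t,M,B-(A@M.T+t)
E
python3 - <<'E'
from station import manip
from h import *
c=manip.get_calibration('top')
z=np.array([(113,57),(58,210),(757,270),(708,432)])
px=(z+.5)/4.7+[250,180]-.5
g=[(.05,.24),(-.05,.24),(.05,-.16),(-.05,-.16)]
P=np.array([onz(c,p,.01) for p in px])
th,t,M,r=fit2(g,P); print(th,np.degrees(th),t,r*1000)
cs=manip.get_calibration('scene')
# verify w/ scene picture
im=cv2.imread('pics/scene0.png');
top=cv2.imread('pics/top0.png')
pts={'grip':(-.084,0,None)}
def W(x,y,z): return np.r_[M@[x,y]+t,z]
vs=[cv2.resize(im[205:350,280:425],None,fx=4,fy=4),cv2.resize(top[180:290,250:420],None,fx=4.7,fy=4.7)]
for P in [(.05,.24,.01),(-.05,.24,.01),(.05,-.16,.01),(-.05,-.16,.01),(0,.135,.11),(-.033,.135,.054),(.013,.142,.11),(-.013,.142,.11)]:
    for v,cc,s,o in [(vs[0],cs,4,(280,205)),(vs[1],c,4.7,(250,180))]:
        p=(proj(cc,W(*P))-o+.5)*s; cv2.circle(v,tuple(int(a) for a in p),4,(0,255,0),1)
cv2.imwrite('pics/ov1.png',np.hstack([vs[0][:517,:],vs[1]])[:, :] if False else vs[0]);cv2.imwrite('pics/ov2.png',vs[1])
# marker from top tip pixel
E
```

```text
-0.3278251071631149 -18.782995058870416 [ 0.59328401 -0.00695508] [[-1.19967128  0.01980132]
 [ 1.04105065 -1.541118  ]
 [ 0.17278269  1.76453608]
 [-0.01416205 -0.2432194 ]]
```

View pics/ov1.png

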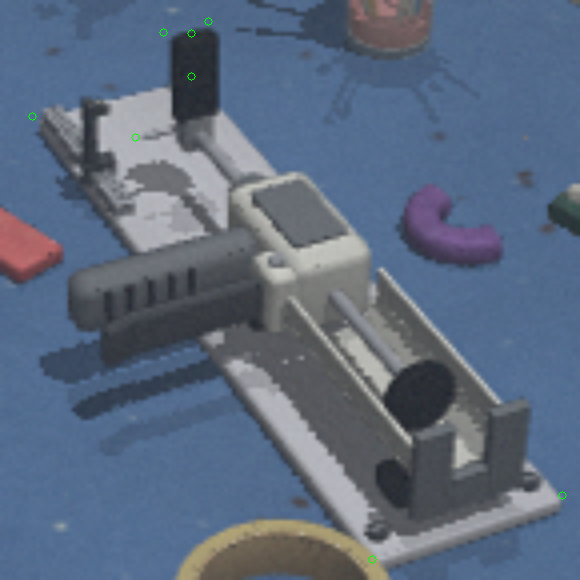

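View pics/ov2.png

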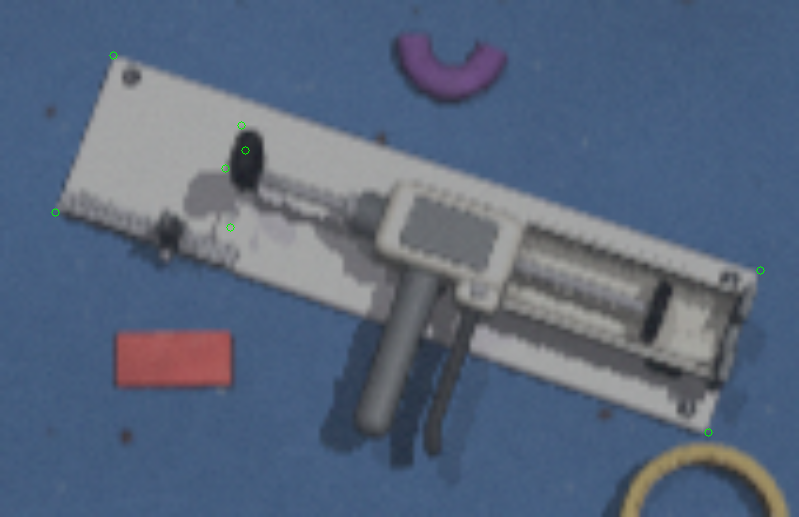

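```bash
python3 - <<'E'
from station import manip
from h import *
c=manip.get_calibration('top')
th=-0.3278; t=np.array([.5933,-.0070]); M=np.array([[np.cos(th),-np.sin(th)],[np.sin(th),np.cos(th)]])
def g(zx,z):
    px=(np.array(zx)+.5)/4.7+[250,180]-.5
    return (M.T@(onz(c,px,z)[:2]-t)*1000).round(1)
for n,p,z in [('grip tip',(374,432),.06),('grip mid',(398,350),.065),('trig tip',(433,452),.062),('trig mid',(450,380),.062),('pin',(480,290),.065),('marker top',(168,224),.06),('handle top',(247,158),.11),('tape',(700,520),.02)]: print(n,g(p,z))
s=manip.sense(); Rt=R.from_quat(s['tool_rot']).as_matrix(); print(Rt.round(3))
cw=manip.get_calibration('wrist'); E=cw['extrinsics']; print(cw['intrinsics'].round(1)); 
print('cam in tool',(Rt.T@(E[:3,3]-s['tcp_pos'])).round(4)); print((Rt.T@E[:3,:3]).round(3))
for n,P in [('grip mid',(-.084,0)),('gunx',(1,0))]: print(n,M@P+t)
E
```

```text
grip tip [-118.4   19.6]
grip mid [-71.   21.7]
trig tip [-118.6  -15.1]
trig mid [-77.2 -11.1]
pin [-23.8 -10.8]
marker top [-44.1 168.2]
handle top [ -3.7 132.7]
tape [-101.1 -170.4]
[[ 0.908 -0.001  0.419]
 [-0.419 -0.002  0.908]
 [-0.    -1.    -0.002]]
[[354.5   0.  320.8]
 [  0.  354.5 235.5]
 [  0.    0.    1. ]]
cam in tool [-0.0708 -0.1421  0.0009]
[[-0.001 -0.962 -0.274]
 [-0.001  0.274 -0.962]
 [ 1.    -0.001 -0.001]]
grip mid [0.51377275 0.02004472]
gunx [ 1.54005295 -0.32896095]
```

Call:
{"api": "apply_moves", "payload": {
  "motion": [
    [60,0.8,0,-0.55,0],
    [60,2.2,0,-1.5,0],
    [60,3.8,0,-2.6,-0.1],
    [60,5.6,0,-3.8,-0.2],
    [60,7.4,0,-5.0,-0.3],
    [60,9.2,0,-6.2,-0.4],
    [60,11.0,0,-7.4,-0.5],
    [60,12.8,0,-8.6,-0.6],
    [60,14.4,0,-9.7,-0.6],
    [60,15.6,0,-10.6,-0.6],
    [60,16.3,0,-11.0,-0.6],
    [60,16.5,0,-11.2,-0.6]
  ],
  "squeeze": 30
}}

```text
t: 1.6
tcp_pos: [0.5708, 0.0541, 0.2309]
tool_rot: [-0.697, 0.116, -0.116, 0.698]
force: [-1.4, 0.4, -0.3]
finger_gap: 0.702
```

Call:
{"api": "apply_moves", "payload": {
  "motion": [
    [60,0,0,0,0],
    [60,0,0,0,0]
  ]
}}

```text
t: 1.85
tcp_pos: [0.5694, 0.0564, 0.2312]
tool_rot: [-0.698, 0.115, -0.114, 0.698]
force: [-0.4, 0.6, -0.9]
finger_gap: 0.705
```

```bash
python3 - <<'E'
from station import manip
from h import *
import pickle
s=manip.sense(); c=manip.get_calibration('wrist'); im=manip.snapshot('wrist'); cv2.imwrite('pics/w1.png',im[:,:,::-1])
pickle.dump((s,c),open('w1.pkl','wb')); print(s['t'],s['tcp_pos'],s['qd'].round(3) if hasattr(s['qd'],'round') else s['qd'],s['force'],R.from_quat(s['tool_rot']).as_matrix().round(3))
E
```

```text
1.85 [0.56943359 0.05637548 0.23123283] [ 0.003 -0.001 -0.001  0.    -0.002 -0.   ] [-0.414788    0.64712461 -0.90120935] [[ 0.947 -0.001  0.32 ]
 [-0.32   0.001  0.947]
 [-0.001 -1.     0.   ]]
```

View pics/w1.png

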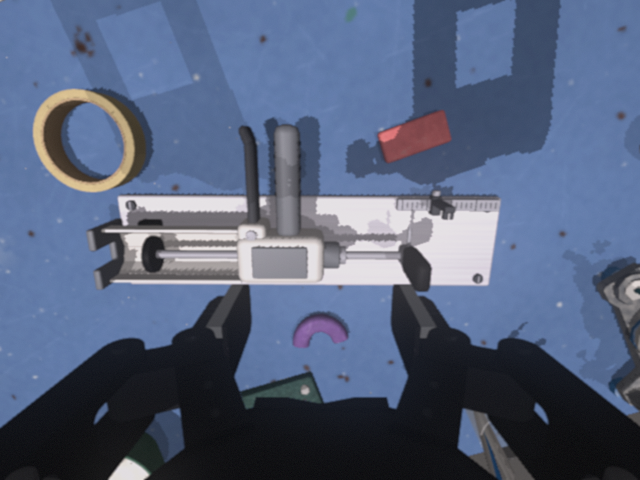

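```bash
python3 - <<'E'
import cv2
im=cv2.imread('pics/w1.png')
a=cv2.resize(im[120:300,80:310],None,fx=3.4,fy=3.3,interpolation=cv2.INTER_CUBIC);cv2.imwrite('pics/w1a.png',cv2.resize(im[120:300,80:310],None,fx=3.3,fy=3.3,interpolation=cv2.INTER_CUBIC))
cv2.imwrite('pics/w1b.png',cv2.resize(im[170:300,380:520],None,fx=4.5,fy=4.5,interpolation=cv2.INTER_CUBIC))
E
```

```text
(no output)
```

View pics/w1a.png

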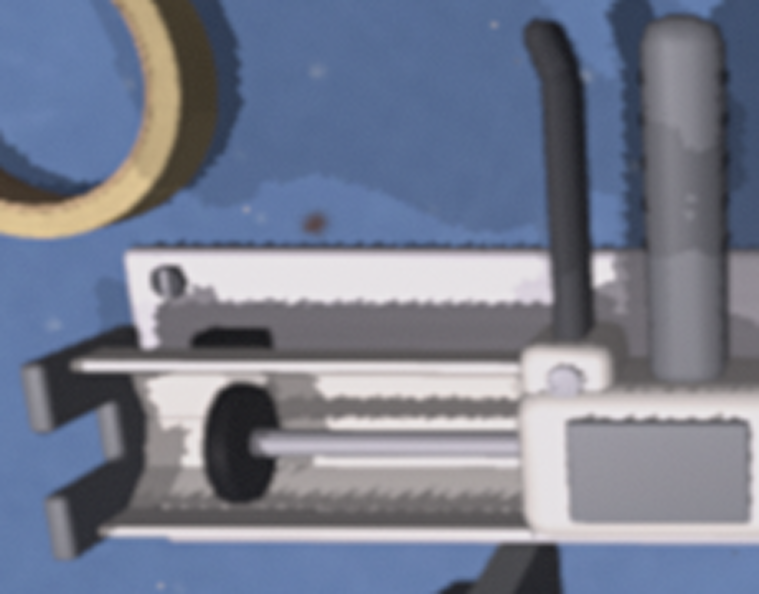

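View pics/w1b.png

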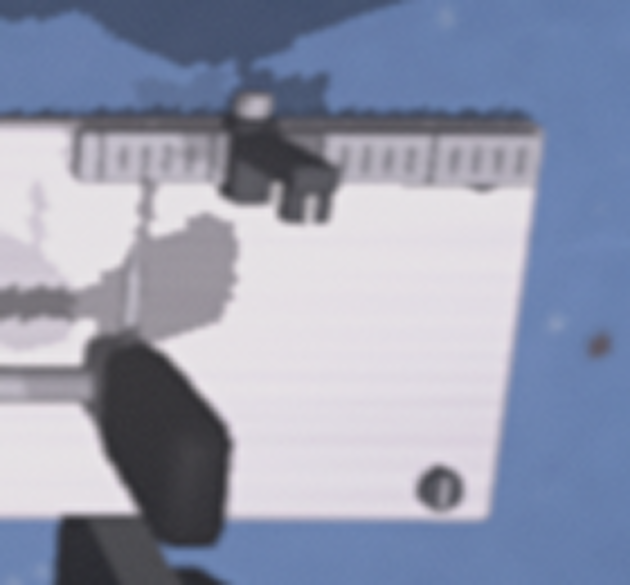

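```bash
python3 - <<'E'
from h import *
import pickle
s,c=pickle.load(open('w1.pkl','rb'))
def A(p): return (np.array(p)+.5)/3.3+[80,120]-.5
def B(p): return (np.array(p)+.5)/4.5+[380,170]-.5
P=[onz(c,A((125,250)),.01),onz(c,B((545,122)),.0125),onz(c,B((490,520)),.01)]
th,t,M,r=fit2([(-.05,-.16),(-.05,.24),(.05,.24)],P); print(th,t,(r*1000).round(1))
pickle.dump((th,t),open('gun.pkl','wb'))
def g(p,z): return (M.T@(onz(c,p,z)[:2]-t)*1000).round(1)
print('needle',g(B((135,258)),.054),'needle root',g(B((130,330)),.054),'marker tip',g(B((308,220)),.054), g(B((280,220)),.054),g(B((333,220)),.054))
print('handle top corners z.11',g(B((182,545)),.11),g(B((225,440)),.11))
print('grip edges',[g(A(p),.05) for p in [(645,150),(722,150)]],'trig',[g(A(p),.062) for p in [(545,150),(583,150)]],'pin',g(A((565,378)),.076))
for n,p in [('hold home',(-.084,.014)),('handle',(0,.135))]: print(n,M@p+t)
d=np.array([s['tcp_pos'][0],s['tcp_pos'][1]]); print('tcp gun',M.T@(d-t)*1000)
T=R.from_quat(s['tool_rot']).as_matrix();print('yaw tool z',np.degrees(np.arctan2(T[1,2],T[0,2])),'want',90+np.degrees(th))
E
```

```text
-0.32755548048276323 [ 0.59065963 -0.00514127] [[ 1.1  2.8]
 [-0.6 -2.3]
 [-0.6 -0.5]]
needle [-28.2 135.5] needle root [-12.7 135.6] marker tip [-36.4 170.5] [-36.4 164.7] [-36.4 175.6]
handle top corners z.11 [ 10.6 133.2] [ -9.6 139.1]
grip edges [array([-84.2,  11.7]), array([-84.3,  32.6])] trig [array([-85.2, -13. ]), array([-85.2,  -3. ])] pin [-27.1  -8.1]
hold home [0.51562999 0.03513964]
handle [0.63409311 0.122681  ]
tcp gun [-39.88924145  51.41696183]
yaw tool z 71.31517996796777 want 71.23245341195786
```

Call:
{"api": "apply_moves", "payload": {
  "motion": [
    [85,-0.5,0,-0.4,0],
    [85,-1.2,0.3,-1.0,0],
    [85,-1.47,1.0,-1.21,0],
    [85,-1.47,2.2,-1.21,0],
    [85,-1.47,3.6,-1.21,0],
    [85,-1.47,4.4,-1.21,0],
    [85,-1.47,4.7,-1.21,0],
    [85,-1.47,4.7,-1.21,0]
  ],
  "squeeze": 25
}}

```text
t: 2.9
tcp_pos: [0.517, 0.0352, 0.0903]
tool_rot: [-0.698, 0.115, -0.115, 0.698]
force: [-0.3, -0.2, 0.1]
finger_gap: 0.993
```

```bash
cat > look.py <<'E'
import sys,pickle
from station import manip
from h import *
n=sys.argv[1]
s=manip.sense(); c=manip.get_calibration('wrist'); im=manip.snapshot('wrist'); cv2.imwrite(f'pics/{n}.png',im[:,:,::-1])
pickle.dump((s,c),open(n+'.pkl','wb'))
th,t=pickle.load(open('gun.pkl','rb')); M=np.array([[np.cos(th),-np.sin(th)],[np.sin(th),np.cos(th)]])
print('t',s['t'],'tcp gun mm',(M.T@(s['tcp_pos'][:2]-t)*1000).round(1),'z',s['tcp_pos'][2].round(4),'gap',s['finger_gap'],'F gun',(M.T@s['force'][:2]).round(1),s['force'][2].round(1))
E
python3 look.py w2
```

```text
t 2.9 tcp gun mm [-82.8  14.5] z 0.0903 gap 0.9929840640136698 F gun [-0.2 -0.3] 0.1
```

View pics/w2.png

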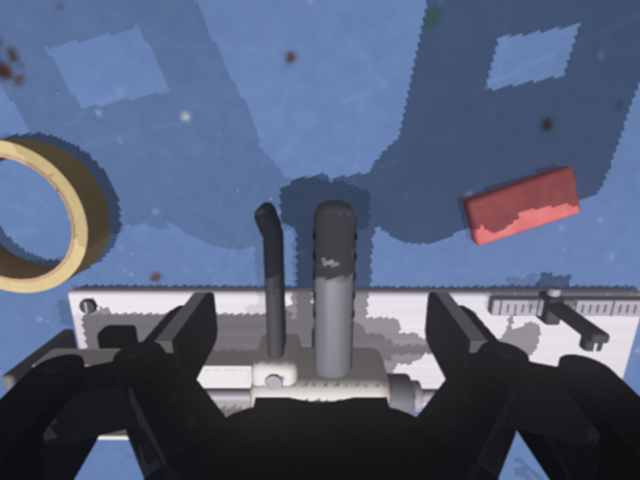

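The trigger (270,280) and grip (333,280) lie between the fingers at (205,300) and (440,300). I'll descend and squeeze.

Call:
{"api": "apply_moves", "payload": {
  "motion": [
    [85,-0.03,0.8,0.02,0],
    [85,-0.03,1.6,0.02,0],
    [85,-0.03,2.1,0.02,0],
    [85,-0.03,2.1,0.02,0]
  ]
}}

```text
t: 3.45
tcp_pos: [0.5164, 0.0355, 0.0272]
tool_rot: [-0.698, 0.116, -0.115, 0.698]
force: [0.5, -0.7, -0.3]
finger_gap: 1.0
```

Call:
{"api": "apply_moves", "payload": {
  "motion": [
    [60,0,0,0,0],
    [50,0,0,0,0],
    [44,0,0,0,0],
    [38,0,0,0,0],
    [33,0,0,0,0],
    [30,0,0,0,0],
    [30,0,0,0,0],
    [30,0,0,0,0],
    [30,0,0,0,0]
  ]
}}

```text
t: 4.58
tcp_pos: [0.5168, 0.0351, 0.029]
tool_rot: [0.698, -0.115, 0.116, -0.697]
force: [-1.4, -2.2, 9.2]
finger_gap: 0.42
```

```bash
python3 look.py w3
```

```text
t 4.575 tcp gun mm [-82.9  14.3] z 0.029 gap 0.41967655267873594 F gun [-0.7 -2.5] 9.2
```

View pics/w3.png

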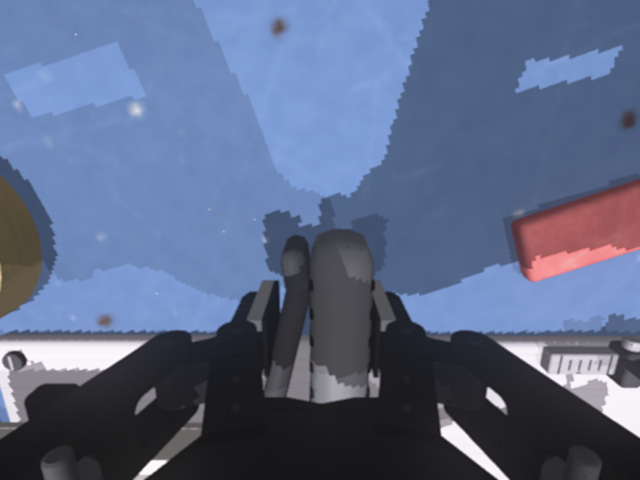

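Trigger is against the grip, with the gap at about 35.8 mm. I'll squeeze harder to check it's on the stop.

Call:
{"api": "apply_moves", "payload": {
  "motion": [
    [20,0,0,0,0],
    [20,0,0,0,0],
    [20,0,0,0,0],
    [20,0,0,0,0]
  ],
  "squeeze": 45
}}

```text
t: 5.12
tcp_pos: [0.5168, 0.0353, 0.0291]
tool_rot: [0.698, -0.115, 0.116, -0.698]
force: [-2.0, -0.2, 9.1]
finger_gap: 0.415
```

```bash
python3 look.py w4
```

```text
t 5.125 tcp gun mm [-82.9  14.5] z 0.0291 gap 0.4147046676220026 F gun [-1.8 -0.8] 9.1
```

View pics/w4.png

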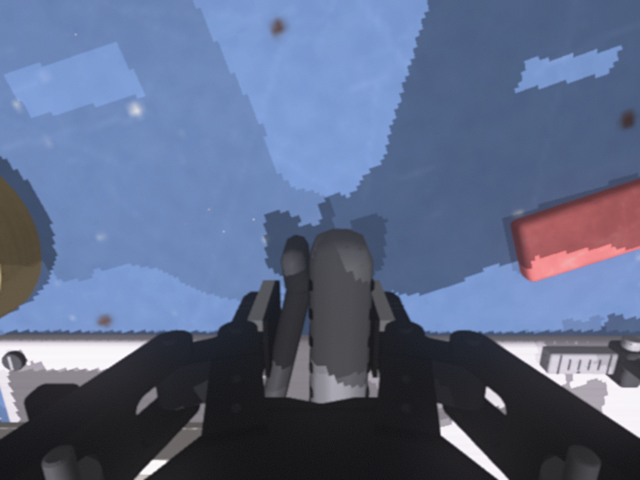

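The picture hasn't changed under nearly twice the grip force, and the opening is 35.4 mm, so the trigger is on its stop. I'll release it.

Call:
{"api": "apply_moves", "payload": {
  "motion": [
    [50,0,0,0,0],
    [65,0,0,0,0],
    [85,0,0,0,0],
    [85,0,0,0,0],
    [85,0,0,0,0],
    [85,0,0,0,0],
    [85,0,0,0,0]
  ]
}}

```text
t: 6.05
tcp_pos: [0.5164, 0.0355, 0.0273]
tool_rot: [-0.698, 0.115, -0.115, 0.698]
force: [-0.3, -1.0, 0.3]
finger_gap: 0.995
```

Call:
{"api": "apply_moves", "payload": {
  "motion": [
    [85,0,-0.6,0,0],
    [85,0,-2.0,0,0],
    [85,0,-3.6,0,0],
    [85,0,-4.4,0,0],
    [85,0,-4.8,0,0],
    [85,0,-4.8,0,0]
  ]
}}

```text
t: 6.8
tcp_pos: [0.5165, 0.0355, 0.1716]
tool_rot: [-0.698, 0.115, -0.116, 0.698]
force: [0.0, 0.4, -0.6]
finger_gap: 0.997
```

```bash
python3 look.py w5
```

```text
t 6.8 tcp gun mm [-83.2  14.6] z 0.1716 gap 0.9967435865509309 F gun [-0.1  0.4] -0.6
```

View pics/w5.png

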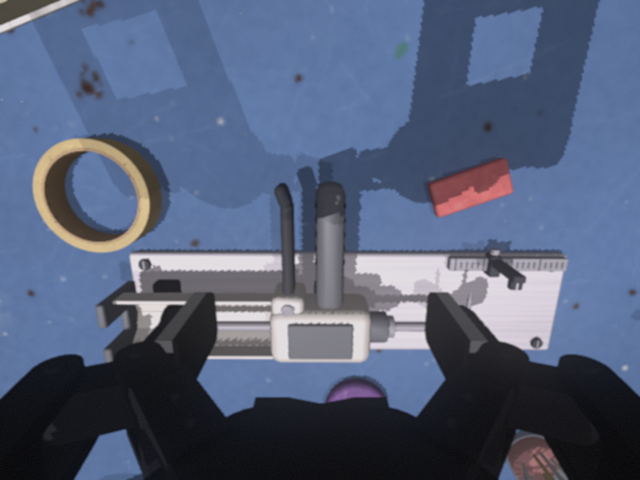

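The trigger has sprung back: its gap to the grip shows again at (288,240) against (328,240). Next is the handle.

Call:
{"api": "apply_moves", "payload": {
  "motion": [
    [60,0.5,0,0.7,0],
    [45,1.3,0,1.9,0],
    [45,2.1,0,3.0,0],
    [45,2.6,0,3.7,0],
    [45,2.77,0,4.0,0],
    [45,2.77,0,4.0,0],
    [45,2.77,0,4.0,0]
  ]
}}

```text
t: 7.72
tcp_pos: [0.6324, 0.1217, 0.1707]
tool_rot: [0.698, -0.116, 0.115, -0.697]
force: [-0.6, 0.6, 0.2]
finger_gap: 0.529
```

```bash
python3 look.py w6
```

```text
t 7.725 tcp gun mm [ -1.3 133.5] z 0.1707 gap 0.5285460727563794 F gun [-0.8  0.4] 0.2
```

View pics/w6.png

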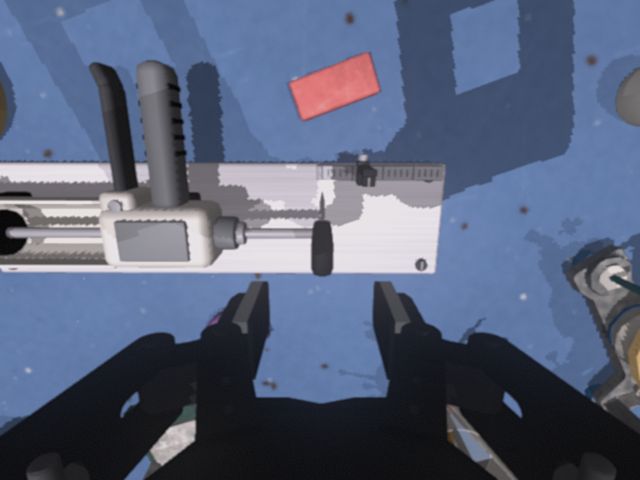

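```bash
python3 - <<'E'
import cv2
im=cv2.imread('pics/w6.png')
cv2.imwrite('pics/w6z.png',cv2.resize(im[140:290,290:450],None,fx=4,fy=4,interpolation=cv2.INTER_CUBIC))
E
```

```text
(no output)
```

View pics/w6z.png

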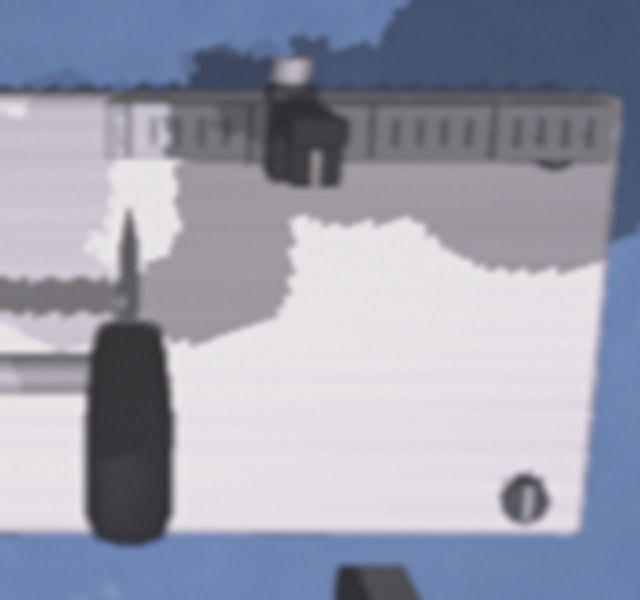

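The needle tip is at zoom (128,208). The marker end is centred at zoom (317,185), where a bright index line is visible.

```bash
python3 - <<'E'
from h import *
import pickle
s,c=pickle.load(open('w6.pkl','rb')); th,t=pickle.load(open('gun.pkl','rb')); M=np.array([[np.cos(th),-np.sin(th)],[np.sin(th),np.cos(th)]])
f=lambda p:(M.T@(onz(c,(np.array(p)+.5)/4+[290,140]-.5,.054)[:2]-t)*1000).round(2)
print(f((128,208)),f((317,185)),f((290,185)),f((343,185)))
E
```

```text
[-31.9  135.31] [-36.13 169.8 ] [-36.12 164.88] [-36.13 174.55]
```

Call:
{"api": "apply_moves", "payload": {
  "motion": [
    [45,0.05,0.6,0.0,0],
    [45,0.05,1.6,0.0,0],
    [45,0.05,2.6,0.0,0],
    [45,0.05,3.2,0.0,0],
    [45,0.05,3.4,0.0,0],
    [45,0.05,3.4,0.0,0]
  ]
}}

```text
t: 8.52
tcp_pos: [0.6353, 0.1217, 0.0693]
tool_rot: [-0.698, 0.115, -0.116, 0.698]
force: [0.2, 0.5, -0.0]
finger_gap: 0.527
```

Call:
{"api": "apply_moves", "payload": {
  "motion": [
    [30,0,0,0,0],
    [20,0,0,0,0],
    [10,0,0,0,0],
    [5,0,0,0,0],
    [5,0,0,0,0],
    [5,0,0,0,0]
  ],
  "squeeze": 60
}}

```text
t: 9.28
tcp_pos: [0.6355, 0.1212, 0.0704]
tool_rot: [0.698, -0.115, 0.116, -0.697]
force: [-1.8, -3.0, 5.3]
finger_gap: 0.159
```

```bash
python3 look.py w7
```

```text
t 9.275 tcp gun mm [  1.8 134.1] z 0.0704 gap 0.15919033874517294 F gun [-0.8 -3.4] 5.3
```

View pics/w7.png

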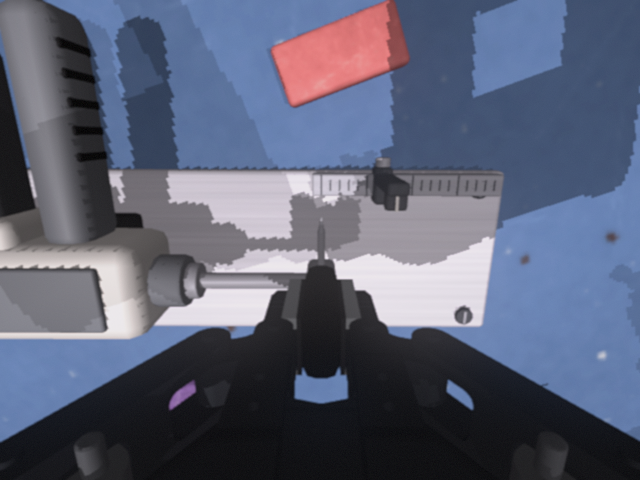

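The handle is gripped at about 14 mm opening, with the needle tip at (321,222) and the marker end at (397,207). I'll pull about 34.5 mm.

Call:
{"api": "apply_moves", "payload": {
  "motion": [
    [5,0,0,0.15,0],
    [5,0,0,0.4,0],
    [5,0,0,0.7,0],
    [5,0,0,0.95,0],
    [5,0,0,1.1,0],
    [5,0,0,1.15,0],
    [5,0,0,1.15,0],
    [5,0,0,1.15,0],
    [5,0,0,1.15,0]
  ]
}}

```text
t: 10.45
tcp_pos: [0.6463, 0.1525, 0.0703]
tool_rot: [0.699, -0.115, 0.116, -0.697]
force: [-3.0, -7.6, 7.9]
finger_gap: 0.152
```

```bash
python3 look.py w8; python3 - <<'E'
import cv2
im=cv2.imread('pics/w8.png')
cv2.imwrite('pics/w8z.png',cv2.resize(im[150:270,250:400],None,fx=5,fy=5,interpolation=cv2.INTER_CUBIC))
E
```

```text
t 10.45 tcp gun mm [  1.9 167.1] z 0.0703 gap 0.15227182214893495 F gun [-0.4 -8.2] 7.9
```

View pics/w8z.png

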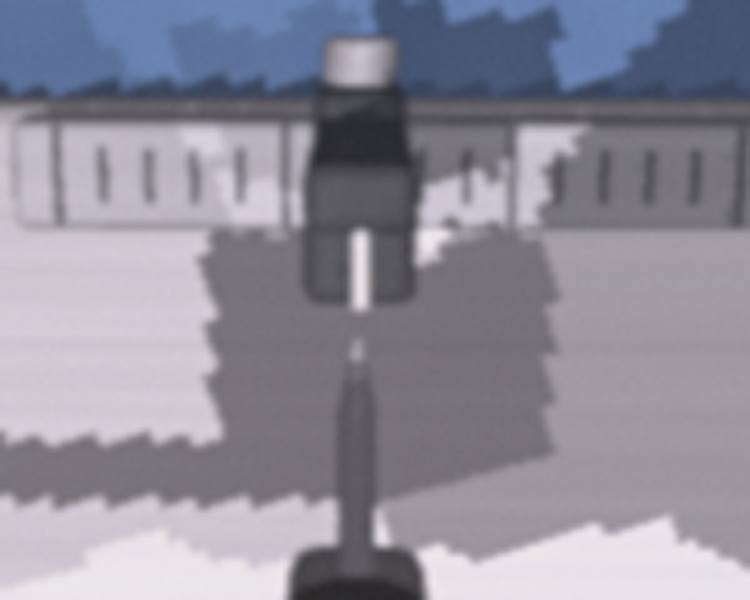

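Needle tip at zoom (357,345), index line at (360,300), and tab edges 305–413. That is about 0.3 mm short, so I'll nudge it slightly and hold to check for creep.

Call:
{"api": "apply_moves", "payload": {
  "motion": [
    [5,0,0,0.01,0],
    [5,0,0,0.01,0],
    [5,0,0,0.01,0],
    [5,0,0,0.01,0],
    [5,0,0,0.01,0],
    [5,0,0,0.01,0],
    [5,0,0,0.01,0],
    [5,0,0,0.01,0]
  ]
}}

```text
t: 11.5
tcp_pos: [0.6464, 0.1527, 0.0704]
tool_rot: [0.699, -0.115, 0.116, -0.697]
force: [-3.0, -6.1, 6.8]
finger_gap: 0.155
```

```bash
python3 look.py w9; python3 - <<'E'
from h import *
import pickle
im=cv2.imread('pics/w9.png')
cv2.imwrite('pics/w9z.png',cv2.resize(im[150:270,250:400],None,fx=5,fy=5,interpolation=cv2.INTER_CUBIC))
s,c=pickle.load(open('w8.pkl','rb')); th,t=pickle.load(open('gun.pkl','rb')); M=np.array([[np.cos(th),-np.sin(th)],[np.sin(th),np.cos(th)]])
f=lambda p:(M.T@(onz(c,(np.array(p)+.5)/5+[250,150]-.5,.054)[:2]-t)*1000).round(2)
print('w8',f((357,345)),f((360,305)),f((305,300)),f((413,300)))
E
```

```text
t 11.5 tcp gun mm [  2.  167.4] z 0.0704 gap 0.15525280519512902 F gun [-0.8 -6.7] 6.8
w8 [-31.65 168.43] [-35.4 168.7] [-35.86 163.69] [-35.86 173.53]
```

View pics/w9z.png

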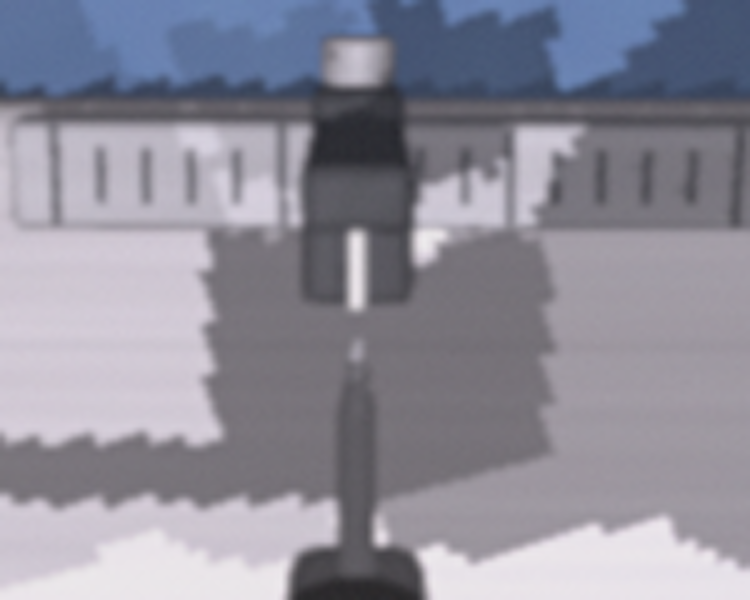

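View pics/w9.png

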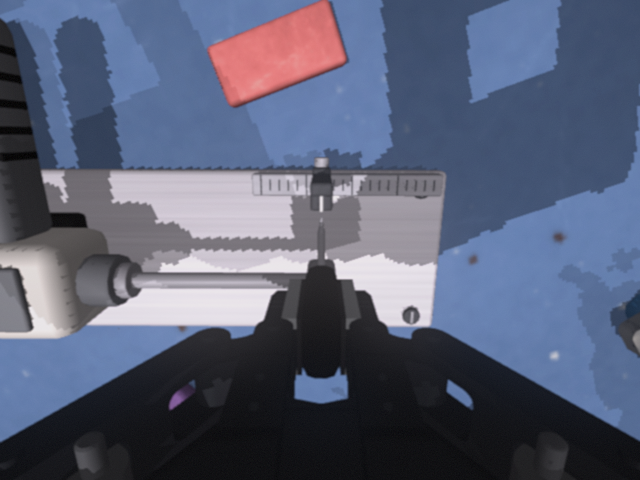

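The needle (357,345) and index line (357,300) now line up, with no creep over 1 s, so I'm handing in.

```bash
python3 -c "
from station import manip
print(manip.sign_off())"
```

```text
the job is handed in; nothing more can be done
None
```

The gun is ready for loading, and I handed the job in at about 11.5 s with the gripper still holding the handle.

- **Trigger:** I squeezed it against the grip until the fingers read 35.4 mm, against about 35 mm expected for home. Raising the grip from 25 to 45 N changed the opening by only about 0.4 mm. After I let go, a wrist picture showed it sprung back out.
- **Plunger:** I gripped the handle with 60 N and pulled it out about 33 mm. In the last picture the needle tip lines up with the index line at the middle of the marker tab, to about 0.3 mm. It did not slip while I held it for a second.
- **Other checks:** The wrist force stayed near 10–12 N at most. The arm did not touch the other things on the bench, but I took no final overall picture to confirm they had not moved.
- **Disagreements:** The scene camera's overlay was about 2–3 pixels off the top camera's. The marker came out anywhere from 168.7 to 170.5 mm along the gun across the wrist views. I set the final position from needle and tab seen in the same picture, so neither affects it.

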